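Load a test tile in the spraying jig, lock it and spray

ROBOT

A 7-joint arm with a two-finger parallel gripper is mounted at the origin on a cart in front of the work surface, level with it; the furniture and walls round the work are solid. World frame = base frame: x ahead of the robot, y to its left, z up, the work surface at z = 0. Lengths are in m, angles in rad, forces in N, time in s.
With the tool pointing down it reaches from about 0.425 to 1.025 m from the base axis. Payload 9.4 kg.
Tool frame: the origin (TCP) lies on the centre line of the jaws, within the pads' length; the fingertips stand 11 mm ahead of it and the grasp point (between the pads) lies 8 mm behind it; z points along the fingers, y is the line along which they close (so a half turn about z gives the same grasp; the last joint's range is limited). The gripper opens to 85 mm and grips with 20 to 120 N. Pads are 22 mm wide; open, the fingers measure 114 mm over their backs; the gripper's body (76 mm by 85 mm) begins 54 mm behind the grasp point. The pads swing forward as they close: fully open they stand 13 mm farther back than shut.
Start: joints at [-1.265, 0.599, -0.003, 1.599, 0.002, 0.943, -0.08], TCP at [0.271, 0.673, 0.242] pointing down, gripper open.
Joint ranges: [-2.57, 2.57], [-0.35, 1.97], [-1.29, 1.29], [0.11, 2.56], [-1.05, 4.19], [0.11, 1.86], [-2.63, 2.63]. Speed limits (rad/s): [2.22, 2.22, 3.01, 3.01, 3.14, 3.14, 3.14].

INTERFACE

Orientations are given as [roll, pitch, yaw] about the fixed x, y, z axes, in that order (R = Rz(yaw) Ry(pitch) Rx(roll)).
In Python, from workcell import ctrl gives the robot as it stands.
- The arm moves only by the shell command python3 -m creep 'ROWS' [OPENING] [FORCE]. ROWS is JSON, a list of rows, each an object of numbers: "x", "y", "z": the shift along the tool's x, y, z in mm; "roll": the turn about the tool's z in rad. A call has exactly 8 rows; each row is the pose to reach, as a shift and turn from the pose commanded when the call began, along the tool's axes at that moment; what a row does not reach only later rows make up. A row lasts 1/8 s, in which the tool goes at most 62.5 mm and 10.7 degrees, less where a joint would pass 70% of its speed; a pose out of reach is approached as far as the arm can. A call with a gripper value outside its range is refused whole. OPENING is the finger opening in mm, from 0 to 85.4, set as the call begins (- or left out, the last holds). The fingers move at their own pace and stop on an object; FORCE is the grip in N (left out, the last holds). Time passes only in rows, so rows that repeat a pose let the fingers close, or fill a call up. It gives the time, the measured TCP pose, the force, the opening and the grip force at its end, in the units of the state.
- ctrl.read_state(): the state, without advancing time (a new reading comes with each control period).
- ctrl.camera(name): name is "scene" or "top"; returns a dict with "frame" (420x560x3 uint8, red, green, blue), "fx", "fy", "cx", "cy" (pixels), "R" (3x3) and "t" (3): a world point X has camera coordinates R X + t. Camera axes: x right, y down, z forward; pixel columns grow to the right and rows downward; lengths in m; the calibration is good to about 2 mm. A picture is of the moment at which its call begins. There is no depth.
- ctrl.close_job(): hands the job in; it is judged then, once.
Trained networks look in a picture, given as the dict that the camera call returned (one of the last four; its "shot" number tells which), for a name from the list of things; names that differ only in an ending like _2 or _b are one class to them, and where a whole thing is asked for, a point or a joint stands for the part that bears it (a point fixed in the world has none). Each returns a list of dicts, best first, with "confidence" (0 to 1); they miss things now and then, are a little off and sometimes report something else, mostly with a low value. They report only what shows in the picture. A call takes as long as a camera call. They do not tell look-alikes from the thing itself.
- ctrl.cut_out(label, picture): "mask" (420x560 bool, what is visible of it).
- ctrl.place_of(label, picture): "position" ([x, y, z] in m, in world coordinates, good to about 4 mm: a listed point, or the origin of a listed thing).
The state is a dict: "clock": time; "joints": joint angles; "qvel": joint speeds; "joint_torque": joint torques, N m; "tcp_pos": TCP position; "ee_rot": TCP orientation; "ft_force": force on the tool from outside, world axes, zero at the start; "ft_torque": the same for the moment, N m; "gripper_width": opening from 0.0 (shut) to 1.0 (fully open); "gripper_force": force on a finger pad.
Only numpy, scipy, OpenCV 4.12 (cv2) and the standard library are available. Lean on these libraries where they do the work, as an engineer would, in place of code of your own. Each camera call takes 0.05 s, during which the arm holds its last target. There are 200 camera calls.

TASK

Take the pale grey-green test tile from the three that lie singly on the open table to the right of the spraying jig, set it flat and fully home in the square nest of the jig without dropping it, and let go. Then swing the jig's red lever over it all the way to its stop, and only with the lever shut press the blue cap of the spray bottle fully down for a moment and let it spring back up. Leave the two brown tiles where they lie.

Things in the scene. Friction and masses are not known exactly. Their poses are not given: they have to be found in the camera images.
- tile_2: the tile to load: pale grey-green glazed square, 50 x 50 x 8 mm, 0.03 to 0.06 kg, loose, lying flat on the open table right of the jig (-y). Origin at the centre of its underside; x and y along its edges, z up. Any of its four quarter turns fits the nest
- tile_1: dark red-brown test tile, 50 x 50 x 8 mm, loose, to be left alone; origin at the centre of its underside
- tile_3: dark brown test tile, 50 x 50 x 8 mm, loose, to be left alone; origin at the centre of its underside
- spray_jig: the spraying jig, a plywood board 150 x 150 x 12 mm fixed flat on the table, carrying the nest and the lever; origin at the centre of its underside, x and y along its edges, z up. Its top face is the nest floor
- nest (a point): centre of the nest floor, 12 mm above the table; axes as the jig's, the nest square to them. Nest 54 x 54 mm, bounded only at its corners by four aluminium lugs 8 mm high with sloping lead-ins; the lugs span 17 to 33 mm from the centre lines, so the middle 34 mm of each side is open at floor level for the fingers. A dark rubber patch marks the floor
- lever (a joint): red hold-down lever of the jig, rad: 0 = shut, lying diagonally over the nest against a steel stop post; grows as it opens, counter-clockwise seen from above, to 1.9; starts 1.3 to 1.6 open, clear of the nest. It stays where it is left; about 0.5 N at the knob moves it
- lever_knob (a point): top centre of the lever's upright black round knob, 16 mm in diameter and 29 mm tall, 58 mm above the table, 105 mm from the lever's pivot; moves with the lever. The lever's arm is a bar 12 mm wide, its top face 28.5 mm and its underside 22.5 mm above the table, 140 mm long from the pivot; it passes 1.5 mm over a seated tile
- lever_hinge (a point): the lever's vertical pivot axis, at the level of the arm's top face (28.5 mm above the table); in the nest's frame it lies at x +50, y -50 mm, and the shut lever points from it to x -1, y +1. A bolt head stands 4 mm above this point
- mister: spray bottle of amber glass with a blank label, 54 mm in diameter, fixed upright on the table in a wooden foot 84 x 84 x 18 mm; origin at the centre of the foot's underside, z up; its nozzle points along its -y, towards the jig
- mister_cap (a joint): travel of the bottle's sprung blue cap, m: 0 = up, 0.006 = fully down; fully down takes about 5 N, and it springs back by itself
- cap_top (a point): centre of the cap's flat top, 29 mm in diameter, 147 mm above the table when up; moves with the cap
Not all that is in view belongs to the job. Leave any yellow look-alike of the tile_2 alone.

How it is judged:
On the way, in this order (a step that is already met when the one before it is completed fails the run):
1. the grey-green tile lies flat on the nest floor between the four lugs, released (horizontal distance between tile_2 and nest below 0.004 m and z of tile_2 in the frame of nest below 0.0025 m and angle between tile_2's own z axis and vertical below 0.05 rad and (angle between the x axis of tile_2 and the x axis of nest, either way round below 0.15 rad or angle between the x axis of tile_2 and the y axis of nest, either way round below 0.15 rad) and contact force between tile_2 and the fingers below 0.1 N), for 0.2 s.
2. the lever is shut over the seated tile (all of step 1 and value of joint lever below 0.06 rad), for 0.2 s.
3. the spray cap is pressed down (at least 4.5 mm of its 6 mm) (value of joint mister_cap above 0.0045 m), for 0.05 s.
At the end, for the whole second after the job is handed in: The grey-green tile lies at rest flat on the nest floor (within 4 mm of the nest's centre, underside within 2.5 mm of the floor, square within 0.15 rad in any quarter turn, tilt under 0.05 rad), released; the lever is within 0.06 rad of shut; the cap is up again (within 1 mm) (all of step 2 and value of joint mister_cap below 0.001 m and linear speed of tile_2 below 0.02 m/s); the robot touches nothing.
It fails at once if the spray cap is pressed (more than 3 mm) while the lever is open (more than 0.1 rad) (value of joint mister_cap above 0.003 m and value of joint lever above 0.1 rad).
It fails at once if a brown tile is moved by more than 30 mm (distance of any of tile_1, tile_3 from where it was at the start of the episode above 0.03 m).
It fails at once if the grey-green tile is dropped: its underside more than 40 mm above the table while nothing touches it (height (world z) of tile_2 above 0.04 m and contact force between tile_2 and anything else below 0.01 N).
It also fails if it takes over 53 s, if anything falls off the work surface, if the arm or the gripper's body presses on something with over 40 N, if the wrist force passes 120 N, or if a joint passes its speed limit or range.

## Working session

There is one attempt and no reset: what is moved stays moved. The work goes in short steps, Python scripts to look and compute and a shell command to move; the robot and the scene stay as the last step left them, time stands still between calls to the robot, and variables do not carry over. Pictures are saved under pics/ and viewed, at most 10 in all, crops included, and the job is handed in when it is done.

```bash
ls; mkdir -p pics; cat > h.py <<'E'
import numpy as np, cv2
from workcell import ctrl
def save(p,n,s=1,crop=None):
    f=p["frame"][:,:,::-1]
    if crop: a,b,c,d=crop; f=f[b:d,a:c]
    cv2.imwrite("pics/"+n,cv2.resize(f,None,fx=s,fy=s,interpolation=cv2.INTER_CUBIC))
def ray(p,u,v):
    R=np.array(p["R"]);t=np.array(p["t"])
    d=R.T@np.array([(u-p["cx"])/p["fx"],(v-p["cy"])/p["fy"],1]); return -R.T@t,d
def onz(p,u,v,z):
    o,d=ray(p,u,v); return o+d*(z-o[2])/d[2]
def proj(p,X):
    c=np.array(p["R"])@np.array(X)+np.array(p["t"]); return p["fx"]*c[0]/c[2]+p["cx"],p["fy"]*c[1]/c[2]+p["cy"]
E
python3 - <<'E'
from h import *
s=ctrl.read_state(); print(s)
P={n:ctrl.camera(n) for n in("scene","top")}
for n,p in P.items():
    save(p,n+"1.png",1.4)
    print(n,p["fx"],np.round(p["R"],3).tolist(),np.round(p["t"],3), -np.array(p["R"]).T@p["t"])
    for l in["tile_2","spray_jig","nest","lever_knob","lever_hinge","mister","cap_top"]:
        for d in ctrl.place_of(l,p): print(n,l,round(d["confidence"],2),np.round(d["position"],4),np.round(proj(p,d["position"])))
E
```

```text
pics
{'clock': 0.0, 'joints': array([-1.26467144,  0.60012621, -0.00253569,  1.6001284 ,  0.00180779,
        0.94286627, -0.07983466]), 'qvel': array([-0.00148705,  0.00205909, -0.00062486, -0.00054981, -0.00045247,
       -0.00089445,  0.00097561]), 'joint_torque': array([ 1.84303426e-04, -7.76456165e+01,  1.56530164e+00, -2.57990760e+01,
        1.23679312e-02,  9.37552715e-03, -2.15036287e-06]), 'tcp_pos': array([0.27067201, 0.67210055, 0.24141679]), 'ee_rot': array([-3.14007388e+00,  1.50906524e-04,  2.75879007e+00]), 'ft_force': array([0.8183233 , 0.77342148, 0.32142691]), 'ft_torque': array([ 0.02269052, -0.01150127, -0.03444599]), 'gripper_force': 0.0, 'gripper_width': 0.998188561964561}
scene 481.05255200021094 [[0.762, -0.648, -0.005], [-0.483, -0.562, -0.672], [0.432, 0.514, -0.741]] [-0.45   0.305  0.884] [ 0.10800173 -0.57497815  0.85741768]
scene tile_2 0.92 [ 4.107e-01 -2.805e-01 -3.000e-04] [302. 349.]
scene tile_2 0.9 [ 0.6594 -0.2217  0.0019] [368. 261.]
scene tile_2 0.76 [ 0.5475 -0.2206 -0.0021] [331. 290.]
scene tile_2 0.69 [ 0.5273 -0.3339 -0.0029] [364. 333.]
s
[... 450 characters left out ...]
9, -0.008, -0.147], [0.147, -0.018, -0.989]] [-0.056  0.553  1.023] [ 0.39660756 -0.03227899  1.09409242]
top tile_2 0.76 [ 0.5423 -0.223  -0.0026] [342. 217.]
top tile_2 0.67 [ 0.529  -0.3327 -0.0009] [381. 222.]
top tile_2 0.55 [ 6.656e-01 -2.208e-01 -4.000e-04] [341. 175.]
top tile_2 0.4 [0.5492 0.0686 0.0099] [240. 213.]
top spray_jig 0.66 [ 0.5476  0.0682 -0.0021] [241. 214.]
top nest 0.88 [0.5506 0.0672 0.012 ] [241. 212.]
top lever_knob 0.59 [ 0.5166 -0.0409  0.061 ] [279. 223.]
top lever_hinge 0.66 [0.5978 0.0181 0.0282] [258. 195.]
top mister 0.93 [0.5685 0.2447 0.0021] [179. 206.]
top mister 0.64 [0.6005 0.019  0.0303] [258. 194.]
top cap_top 0.61 [0.5699 0.2462 0.151 ] [163. 196.]
```

View pics/scene1.png

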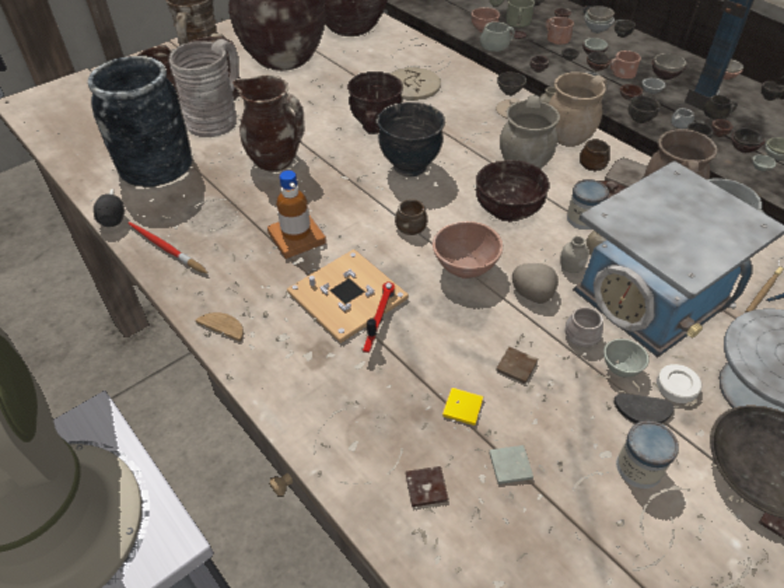

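View pics/top1.png

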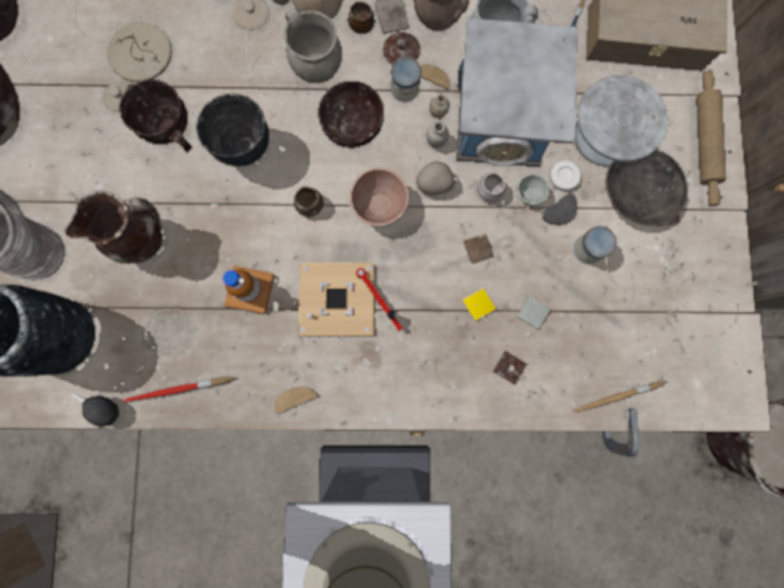

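Both pictures show four tile-like squares, given here in unscaled scene pixels. They are a brown tile at (368,261), a dark red-brown tile at (302,349), a yellow look-alike at (331,290) and a pale grey-green tile at (364,333). The grey-green one fits the description. The jig is at (248,209), with the red lever open and its knob at (265,233). The bottle with the blue cap is at (205,125).

```bash
cat > m.py <<'E'
from h import *
def corners(p,mask,z):
    c=max(cv2.findContours(mask.astype(np.uint8),cv2.RETR_EXTERNAL,cv2.CHAIN_APPROX_NONE)[0],key=cv2.contourArea)[:,0,:]
    w=np.array([onz(p,u,v,z)[:2] for u,v in c]); return w,c
def rect(w):
    (c,s,a)=cv2.minAreaRect((w*1000).astype(np.float32)); return np.round(c,1),np.round(s,1),round(a,1)
def tri(p,a,q,b):
    A=[];B=[]
    for P,(u,v) in((p,a),(q,b)):
        o,d=ray(P,u,v); d/=np.linalg.norm(d); M=np.eye(3)-np.outer(d,d); A.append(M);B.append(M@o)
    return np.linalg.lstsq(np.vstack(A),np.hstack(B),rcond=None)[0]
E
python3 - <<'E'
from m import *
P={n:ctrl.camera(n) for n in("scene","top")}
save(P["scene"],"crop1.png",6,(320,290,410,370))
C={}
for n,p in P.items():
    for l,z,x in(("tile_2",.008,(.528,-.333)),("spray_jig",.012,(.548,.067)),("lever",.0285,None),("mister_cap",.147,None)):
        for d in ctrl.cut_out(l,p):
            w,c=corners(p,d["mask"],z); r=rect(w)
            print(n,l,round(d["confidence"],2),*r, "hue",p["frame"][d["mask"]].mean(0).round())
            if x and np.hypot(*(r[0]/1000-x))<.03 or not x:
                m=cv2.moments(d["mask"].astype(np.uint8)); C.setdefault((n,l),(m["m10"]/m["m00"],m["m01"]/m["m00"]))
for l in("tile_2","spray_jig","mister_cap"):
    if ("scene",l) in C and ("top",l) in C: print(l,tri(P["scene"],C["scene",l],P["top",C and l] if 0 else P["top"],C["top",l]).round(4))
E
```

```text
scene tile_2 0.93 [ 660.1 -224.9] [55.1 51.3] 18.9 hue [108.  91.  76.]
scene tile_2 0.8 [ 414.9 -282.6] [53.9 50.7] 58.7 hue [90. 72. 66.]
scene tile_2 0.77 [ 525.4 -336. ] [54.1 51.2] 58.2 hue [156. 159. 148.]
scene tile_2 0.76 [ 541.2 -223.6] [54.4 51.5] 31.8 hue [224. 200.  19.]
scene spray_jig 0.7 [548.7  42.8] [154.4 195.6] 0.9 hue [185. 148. 115.]
scene lever 0.75 [546.1 -19.5] [151.4  23.1] 33.9 hue [135.  57.  51.]
scene mister_cap 0.61 [561.8 228.7] [43.1 23.7] 55.0 hue [ 52.  83. 146.]
top tile_2 0.85 [ 523.3 -331.6] [48.2 49.3] 57.9 hue [155. 159. 153.]
top tile_2 0.81 [ 538.3 -220.1] [48.4 47. ] 30.1 hue [212. 191.   8.]
top tile_2 0.67 [ 655.9 -221.1] [49.1 49.7] 19.3 hue [108.  92.  78.]
top tile_2 0.6 [ 413. -279.] [54.5 50.2] 56.5 hue [96. 79. 73.]
top spray_jig 0.85 [546.6  40.3] [148.3 206.4] 0.6 hue [179. 150. 122.]
top lever 0.78 [544.6 -17.9] [146.2  19.5] 34.4 hue [151.  64.  58.]
top mister_cap 0.57 [562.4 242.2] [34.1 27.6] 46.2 hue [ 73. 104. 165.]
top mister_cap 0.15 [ 622.8 -196. ] [43.6 43.4] 19.2 hue [109.  92.  79.]
tile_2 [ 0.5251 -0.3339  0.0041]
spray_jig [0.5479 0.0633 0.002 ]
mister_cap [0.5673 0.2442 0.1339]
```

View pics/crop1.png

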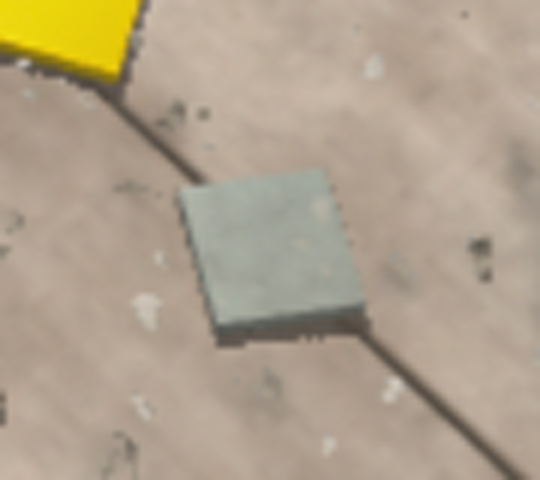

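The crop confirms the grey-green tile at scene (364,333), next to the yellow look-alike. Next I refine the tile and nest poses by fitting box outlines to the masks.

```bash
cat >> m.py <<'E'
from scipy.optimize import minimize
def sil(p,x,y,a,sx,sy,z0,z1,k=8):
    pts=[]
    for z in(z0,z1):
        for i in(-1,1):
            for j in(-1,1):
                dx,dy=i*sx/2,j*sy/2
                pts.append(proj(p,(x+dx*np.cos(a)-dy*np.sin(a),y+dx*np.sin(a)+dy*np.cos(a),z)))
    h=cv2.convexHull(np.array(pts,np.float32))
    m=np.zeros((420,560),np.float32); cv2.fillConvexPoly(m,np.round((h)*256).astype(np.int32),1,cv2.LINE_AA,8)
    big=np.zeros((420,560),np.uint8); cv2.fillConvexPoly(big,np.round(h*256).astype(np.int32),255,cv2.LINE_AA,8)
    return big/255.
def fit(items,x0,sx,sy,z0,z1):
    def f(v):
        return sum((np.abs(sil(p,v[0]/1e3,v[1]/1e3,v[2]/50,sx,sy,z0,z1)-m)*w).sum() for p,m,w in items)
    r=minimize(f,x0,method="Nelder-Mead",options=dict(initial_simplex=np.array(x0)+np.vstack([np.zeros(3),5*np.eye(3)]),xatol=.02,fatol=.1))
    return r.x[0].round(2),r.x[1].round(2),np.degrees(r.x[2]/50).round(2),round(r.fun,1)
def nearest(p,l,X):
    u=np.array(proj(p,X)); best=None
    for d in ctrl.cut_out(l,p):
        v,w=np.nonzero(d["mask"]); e=np.hypot(w.mean()-u[0],v.mean()-u[1])
        if best is None or e<best[0]: best=(e,d["mask"])
    return best[1].astype(float)
E
python3 - <<'E'
from m import *
P=[ctrl.camera(n) for n in("scene","top")]
one=np.ones((420,560))
T=[(p,nearest(p,"tile_2",(.525,-.333,.004)),one) for p in P]
J=[];N=[]
for p in P:
    lv=cv2.dilate(nearest(p,"lever",(.545,-.02,.03)),np.ones((7,7)))
    J.append((p,nearest(p,"spray_jig",(.548,.067,.006)),1-lv))
    u,v=map(int,proj(p,(.549,.067,.012))); w=np.zeros((420,560)); w[v-20:v+20,u-22:u+22]=1
    N.append((p,(p["frame"].max(2)<75)*w,w))
for nm,I,x0,s,z0,z1 in(("tile",T,[525,-333,50],.05,0,.008),("jig",J,[548,67,0],.15,0,.012)):
    for k in([0,1],[0],[1]): print(nm,k,fit([I[i] for i in k],x0,s,s,z0,z1))
for p,m,w in N:
    c=max(cv2.findContours(m.astype(np.uint8),cv2.RETR_EXTERNAL,cv2.CHAIN_APPROX_NONE)[0],key=cv2.contourArea)
    q=cv2.moments(c); print("patch",onz(p,q["m10"]/q["m00"],q["m01"]/q["m00"],.012),cv2.contourArea(c),rect(np.array([onz(p,*a,.012)[:2] for a in c[:,0]])))
E
```

```text
tile [0, 1] (np.float64(525.82), np.float64(-333.28), np.float64(60.02), np.float64(214.4))
tile [0] (np.float64(528.51), np.float64(-333.4), np.float64(57.3), np.float64(129.1))
tile [1] (np.float64(522.57), np.float64(-331.88), np.float64(55.14), np.float64(61.6))
jig [0, 1] (np.float64(548.94), np.float64(66.81), np.float64(0.37), np.float64(432.4))
jig [0] (np.float64(554.41), np.float64(64.5), np.float64(1.65), np.float64(233.1))
jig [1] (np.float64(548.12), np.float64(67.73), np.float64(1.43), np.float64(149.5))
patch [0.55142853 0.06697974 0.012     ] 185.5 (array([551.4,  67.7]), array([39.8, 40.9]), 1.1)
patch [0.54853618 0.06956081 0.012     ] 144.0 (array([548.6,  69.6]), array([34.6, 33.9]), 1.1)
```

```bash
cat > g.py <<'E'
import sys
from h import *
from scipy.spatial.transform import Rotation as R
s=ctrl.read_state(); r=R.from_euler("xyz",s["ee_rot"]).as_matrix()
print("t",round(s["clock"],2),"pos",(s["tcp_pos"]*1e3).round(1),"rpy",np.degrees(s["ee_rot"]).round(2),"F",s["ft_force"].round(1),"w",round(s["gripper_width"]*85.4,1),"gf",round(float(s["gripper_force"]),1))
for a in sys.argv[1:]:
    x,y,z,yaw=map(float,a.split(","))
    d=r.T@(np.array([x,y,z])-s["tcp_pos"]*1e3); roll=-((yaw-np.degrees(s["ee_rot"][2])+90)%180-90)
    print(a,"->",d.round(1),"roll",round(np.radians(roll),3))
E
python3 g.py 560,250,242,90 620,-50,242,58 525.5,-333,150,57.5
```

```text
t 1.7 pos [270.8 672.5 242.2] rpy [-180.      0.    158.07] F [ 0.2 -0.1 -0.4] w 85.6 gf 0.0
560,250,242,90 -> [-4.261e+02 -2.839e+02  3.000e-01] roll 1.188
620,-50,242,58 -> [-5.938e+02 -5.398e+02  3.000e-01] roll -1.395
525.5,-333,150,57.5 -> [-611.8 -837.6   92.3] roll -1.386
```

```bash
python3 -m creep '[{"x":-46,"y":-31,"roll":0.15},{"x":-94,"y":-64,"roll":0.3},{"x":-143,"y":-97,"roll":0.45},{"x":-192,"y":-130,"roll":0.6},{"x":-241,"y":-163,"roll":0.75},{"x":-290,"y":-196,"roll":0.9},{"x":-340,"y":-229,"roll":1.05},{"x":-385,"y":-260,"roll":1.2}]' 85; python3 g.py 620,-50,242,57.5 525.5,-333,150,57.5
```

```text
t 1.7 pos [270.8 672.5 242.2] rpy [-180.      0.    158.07] F [ 0.2 -0.1 -0.4] w 85.6 gf 0.0
620,-50,242,57.5 -> [-5.938e+02 -5.398e+02  3.000e-01] roll -1.386
525.5,-333,150,57.5 -> [-611.8 -837.6   92.3] roll -1.386validation failed for argument at $[0]...
```

```bash
python3 -m creep '[{"x":-46,"y":-31,"z":0,"roll":0.15},{"x":-94,"y":-64,"z":0,"roll":0.3},{"x":-143,"y":-97,"z":0,"roll":0.45},{"x":-192,"y":-130,"z":0,"roll":0.6},{"x":-241,"y":-163,"z":0,"roll":0.75},{"x":-290,"y":-196,"z":0,"roll":0.9},{"x":-340,"y":-229,"z":0,"roll":1.05},{"x":-385,"y":-260,"z":0,"roll":1.2}]' 85; python3 g.py 620,-50,242,57.5 525.5,-333,150,57.5
```

```text
clock: 2.7
tcp_pos: [0.532, 0.2857, 0.2427]
ee_rot: [3.141, -0.0, 1.553]
ft_force: [0.3, 0.6, -0.5]
gripper_width: 0.995
gripper_force: 0.0
t 2.7 pos [532.  285.7 242.7] rpy [ 1.7995e+02 -2.0000e-02  8.9010e+01] F [ 0.3  0.6 -0.5] w 85.0 gf 0.0
620,-50,242,57.5 -> [-334.1   93.8    0.6] roll 0.55
525.5,-333,150,57.5 -> [-618.8    4.1   92.4] roll 0.55
```

```bash
python3 -m creep '[{"x":-50,"y":0,"z":0,"roll":0.07},{"x":-110,"y":0,"z":0,"roll":0.14},{"x":-170,"y":0,"z":0,"roll":0.21},{"x":-230,"y":0,"z":0,"roll":0.28},{"x":-290,"y":0,"z":0,"roll":0.35},{"x":-350,"y":0,"z":0,"roll":0.42},{"x":-410,"y":0,"z":0,"roll":0.49},{"x":-470,"y":0,"z":0,"roll":0.55}]' 85; python3 g.py 525.5,-333,80,57.5
```

```text
clock: 3.7
tcp_pos: [0.5253, -0.1842, 0.2426]
ee_rot: [3.141, -0.001, 1.007]
ft_force: [1.0, 0.5, 0.3]
gripper_width: 0.993
gripper_force: 0.0
t 3.7 pos [ 525.3 -184.2  242.6] rpy [ 1.7996e+02 -3.0000e-02  5.7710e+01] F [1.  0.5 0.3] w 84.8 gf 0.0
525.5,-333,80,57.5 -> [-125.7   79.6  162.6] roll 0.004
```

```bash
python3 g.py 525.5,-333,80,57.5 525.5,-333,45,57.5
```

```text
t 3.7 pos [ 525.3 -184.2  242.6] rpy [ 1.7996e+02 -3.0000e-02  5.7710e+01] F [1.  0.5 0.3] w 84.8 gf 0.0
525.5,-333,80,57.5 -> [-125.7   79.6  162.6] roll 0.004
525.5,-333,45,57.5 -> [-125.7   79.5  197.6] roll 0.004
```

```bash
python3 -m creep '[{"x":-40,"y":25,"z":15,"roll":0},{"x":-80,"y":51,"z":35,"roll":0},{"x":-115,"y":73,"z":65,"roll":0},{"x":-126,"y":79.5,"z":110,"roll":0},{"x":-126,"y":79.5,"z":150,"roll":0},{"x":-126,"y":79.5,"z":180,"roll":0},{"x":-126,"y":79.5,"z":197,"roll":0},{"x":-126,"y":79.5,"z":197,"roll":0}]' 64; python3 - <<'E'
from m import *
p=ctrl.camera("top");q=ctrl.camera("scene")
f=np.hstack([cv2.resize(p["frame"][180:265,340:425],(400,400)),cv2.resize(q["frame"][270:370,310:410],(400,400))])
cv2.imwrite("pics/pre.png",f[:,:,::-1])
E
python3 g.py 525.5,-333,20,57.5
```

```text
clock: 4.7
tcp_pos: [0.5251, -0.3312, 0.0446]
ee_rot: [-3.14, -0.0, 1.009]
ft_force: [0.6, 0.2, 0.4]
gripper_width: 0.749
gripper_force: 0.0
t 4.8 pos [ 525.8 -331.8   46.2] rpy [179.93  -0.    57.8 ] F [-0.2 -1.1  0.6] w 63.9 gf 0.0
525.5,-333,20,57.5 -> [-1.2  0.4 26.2] roll 0.005
```

View pics/pre.png

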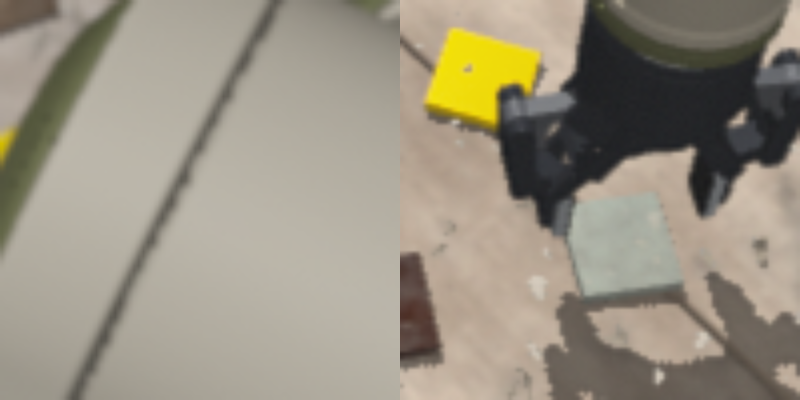

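The top view is blocked by the arm. The scene crop shows the open fingers straddling the grey-green tile, with the left finger at crop (560,215), the right finger at (712,195) and the tile centre at (625,245). I'll descend and feel for the table.

```bash
python3 -m creep '[{"x":0,"y":0,"z":10,"roll":0},{"x":0,"y":0,"z":18,"roll":0},{"x":0,"y":0,"z":24,"roll":0},{"x":0,"y":0,"z":27,"roll":0},{"x":0,"y":0,"z":28,"roll":0},{"x":0,"y":0,"z":29,"roll":0},{"x":0,"y":0,"z":30,"roll":0},{"x":0,"y":0,"z":30,"roll":0}]'
```

```text
clock: 5.8
tcp_pos: [0.5254, -0.3314, 0.0153]
ee_rot: [3.142, -0.0, 1.009]
ft_force: [0.2, 0.9, 0.2]
gripper_width: 0.748
gripper_force: 0.0
```

```bash
python3 -m creep '[{"x":0,"y":0,"z":1,"roll":0},{"x":0,"y":0,"z":2,"roll":0},{"x":0,"y":0,"z":2,"roll":0},{"x":0,"y":0,"z":3,"roll":0},{"x":0,"y":0,"z":3,"roll":0},{"x":0,"y":0,"z":4,"roll":0},{"x":0,"y":0,"z":4,"roll":0},{"x":0,"y":0,"z":4,"roll":0}]'
```

```text
clock: 6.8
tcp_pos: [0.5253, -0.3314, 0.0113]
ee_rot: [-3.142, -0.0, 1.009]
ft_force: [0.4, 0.4, -0.6]
gripper_width: 0.75
gripper_force: 0.0
```

```bash
python3 -m creep '[{"x":0,"y":0,"z":1,"roll":0},{"x":0,"y":0,"z":2,"roll":0},{"x":0,"y":0,"z":2.5,"roll":0},{"x":0,"y":0,"z":2.5,"roll":0},{"x":0,"y":0,"z":2.5,"roll":0},{"x":0,"y":0,"z":2.5,"roll":0},{"x":0,"y":0,"z":2.5,"roll":0},{"x":0,"y":0,"z":2.5,"roll":0}]'
```

```text
clock: 7.8
tcp_pos: [0.5254, -0.3314, 0.0088]
ee_rot: [3.141, -0.0, 1.009]
ft_force: [-0.4, -0.4, 0.6]
gripper_width: 0.753
gripper_force: 0.0
```

```bash
python3 -m creep '[{"x":0,"y":0,"z":0,"roll":0},{"x":0,"y":0,"z":0,"roll":0},{"x":0,"y":0,"z":0,"roll":0},{"x":0,"y":0,"z":0,"roll":0},{"x":0,"y":0,"z":0,"roll":0},{"x":0,"y":0,"z":0,"roll":0},{"x":0,"y":0,"z":0,"roll":0},{"x":0,"y":0,"z":0,"roll":0}]' 44 30; python3 g.py
```

```text
clock: 8.8
tcp_pos: [0.5254, -0.3314, 0.009]
ee_rot: [3.141, -0.0, 1.009]
ft_force: [-0.7, 0.6, 6.0]
gripper_width: 0.571
gripper_force: 31.4
t 8.8 pos [ 525.4 -331.4    9. ] rpy [ 1.7999e+02 -1.0000e-02  5.7800e+01] F [-0.7  0.6  6. ] w 48.8 gf 31.4
```

```bash
python3 -m creep '[{"x":0,"y":0,"z":-2,"roll":0},{"x":0,"y":0,"z":-8,"roll":0},{"x":0,"y":0,"z":-20,"roll":0},{"x":0,"y":0,"z":-40,"roll":0},{"x":0,"y":0,"z":-65,"roll":0},{"x":0,"y":0,"z":-90,"roll":0},{"x":0,"y":0,"z":-100,"roll":0},{"x":0,"y":0,"z":-100,"roll":0}]'; python3 g.py 550,68,109,91
```

```text
clock: 9.8
tcp_pos: [0.5258, -0.3314, 0.1098]
ee_rot: [3.14, -0.0, 1.009]
ft_force: [-0.7, 0.6, -0.9]
gripper_width: 0.573
gripper_force: 31.2
t 9.8 pos [ 525.8 -331.4  109.8] rpy [ 1.799e+02 -2.000e-02  5.782e+01] F [-0.7  0.6 -0.9] w 48.9 gf 31.2
550,68,109,91 -> [ 351.  -192.2    0.6] roll -0.579
```

```bash
python3 -m creep '[{"x":14,"y":-8,"z":0,"roll":-0.02},{"x":49,"y":-27,"z":0,"roll":-0.08},{"x":98,"y":-54,"z":0,"roll":-0.16},{"x":149,"y":-82,"z":0,"roll":-0.25},{"x":200,"y":-110,"z":0,"roll":-0.34},{"x":251,"y":-138,"z":0,"roll":-0.43},{"x":302,"y":-165,"z":0,"roll":-0.52},{"x":337,"y":-184,"z":0,"roll":-0.58}]'; python3 g.py 550,68,109,91
```

```text
clock: 10.8
tcp_pos: [0.548, 0.0558, 0.1078]
ee_rot: [-3.14, -0.001, 1.595]
ft_force: [0.3, -1.0, 0.3]
gripper_width: 0.57
gripper_force: 31.2
t 10.8 pos [548.   55.8 107.8] rpy [-1.7988e+02 -5.0000e-02  9.1400e+01] F [ 0.3 -1.   0.3] w 48.7 gf 31.2
550,68,109,91 -> [12.1  2.3 -1.2] roll 0.007
```

```bash
python3 -m creep '[{"x":7,"y":0,"z":0,"roll":0},{"x":12,"y":0,"z":15,"roll":0},{"x":15,"y":0,"z":30,"roll":0},{"x":15,"y":0,"z":45,"roll":0},{"x":15,"y":0,"z":50,"roll":0},{"x":15,"y":0,"z":50,"roll":0},{"x":15,"y":0,"z":50,"roll":0},{"x":15,"y":0,"z":50,"roll":0}]'; python3 g.py 550,68,50,91; python3 - <<'E'
from m import *
p=ctrl.camera("top");q=ctrl.camera("scene")
f=np.hstack([cv2.resize(p["frame"][170:250,200:280],(400,400)),cv2.resize(q["frame"][160:260,200:300],(400,400))])
cv2.imwrite("pics/nest.png",f[:,:,::-1])
np.save("scene_hold.npy",q["frame"])
for d in ctrl.cut_out("tile_2",q): v,u=np.nonzero(d["mask"]); print(d["confidence"],u.mean(),v.mean(),u.size)
E
```

```text
clock: 11.8
tcp_pos: [0.5492, 0.0668, 0.0593]
ee_rot: [3.141, -0.0, 1.589]
ft_force: [0.9, -0.4, 0.3]
gripper_width: 0.57
gripper_force: 31.2
t 11.8 pos [549.2  66.8  59.3] rpy [ 1.7995e+02 -1.0000e-02  9.1030e+01] F [ 0.9 -0.4  0.3] w 48.7 gf 31.2
550,68,50,91 -> [1.2 0.8 9.3] roll 0.001
0.79 330.14363636363635 290.15636363636366 550
0.76 304.85167464114835 347.32535885167465 627
0.68 369.2606837606838 260.1965811965812 468
0.66 248.7811320754717 195.7811320754717 265
```

View pics/nest.png

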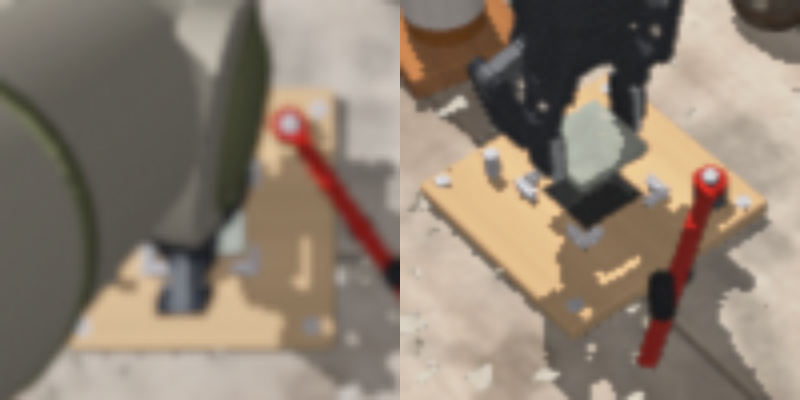

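The right crop shows the tile held level above the nest. Its -y edge runs from crop (567,190) to (648,150), the dark patch lies below it, and the lugs and lever are clear. Next I measure the tile's -y edge against the nest in the scene view.

```bash
python3 - <<'E'
from m import *
q=ctrl.camera("scene"); f=q["frame"].astype(int)
m=np.zeros((420,560),bool); best=[d for d in ctrl.cut_out("tile_2",q) if abs(np.nonzero(d["mask"])[1].mean()-248)<10]
mk=best[0]["mask"]
print(mk.sum())
z=.0505
# lowest mask pixel per column -> -y bottom edge
pts=[]
for u in range(243,262):
    v=np.nonzero(mk[:,u])[0]
    if v.size: pts.append(onz(q,u,v.max()+.5,z)[:2]*1e3)
print(np.round(pts,1).tolist())
E
```

```text
277
[[527.1, 49.6], [526.9, 45.6], [528.7, 44.1], [530.4, 42.6], [532.1, 41.1], [535.8, 42.1], [539.4, 43.1], [541.2, 41.6], [544.8, 42.6], [546.6, 41.1], [550.3, 42.0], [552.0, 40.5], [555.7, 41.5], [557.5, 40.0], [561.2, 41.0], [563.0, 39.5], [566.7, 40.5], [570.5, 41.4], [572.2, 39.9]]
```

```bash
python3 -m creep '[{"x":0.8,"y":0.6,"z":8,"roll":0},{"x":0.8,"y":0.6,"z":16,"roll":0},{"x":0.8,"y":0.6,"z":22,"roll":0},{"x":0.8,"y":0.6,"z":27,"roll":0},{"x":0.8,"y":0.6,"z":31,"roll":0},{"x":0.8,"y":0.6,"z":33,"roll":0},{"x":0.8,"y":0.6,"z":35,"roll":0},{"x":0.8,"y":0.6,"z":35,"roll":0}]'; python3 g.py 550,68,21,91
```

```text
clock: 13.05
tcp_pos: [0.5495, 0.0676, 0.0238]
ee_rot: [-3.142, 0.0, 1.589]
ft_force: [-0.0, -0.3, 0.3]
gripper_width: 0.577
gripper_force: 31.2
t 13.05 pos [549.5  67.6  23.8] rpy [-180.      0.     91.03] F [-0.  -0.3  0.3] w 49.2 gf 31.2
550,68,21,91 -> [0.4 0.5 2.8] roll 0.001
```

```bash
python3 -m creep '[{"x":0,"y":0,"z":1,"roll":0},{"x":0,"y":0,"z":1.5,"roll":0},{"x":0,"y":0,"z":2,"roll":0},{"x":0,"y":0,"z":2.5,"roll":0},{"x":0,"y":0,"z":2.8,"roll":0},{"x":0,"y":0,"z":2.8,"roll":0},{"x":0,"y":0,"z":2.8,"roll":0},{"x":0,"y":0,"z":2.8,"roll":0}]'; python3 g.py
```

```text
clock: 14.05
tcp_pos: [0.5495, 0.0676, 0.021]
ee_rot: [3.142, 0.0, 1.589]
ft_force: [-0.1, -0.4, -0.7]
gripper_width: 0.573
gripper_force: 31.2
t 14.05 pos [549.5  67.6  21. ] rpy [180.     0.    91.03] F [-0.1 -0.4 -0.7] w 48.9 gf 31.2
```

```bash
python3 -m creep '[{"x":0,"y":0,"z":0.4,"roll":0},{"x":0,"y":0,"z":0.8,"roll":0},{"x":0,"y":0,"z":0.8,"roll":0},{"x":0,"y":0,"z":1,"roll":0},{"x":0,"y":0,"z":1.2,"roll":0},{"x":0,"y":0,"z":1.2,"roll":0},{"x":0,"y":0,"z":1.2,"roll":0},{"x":0,"y":0,"z":1.2,"roll":0}]'; python3 g.py
```

```text
clock: 15.05
tcp_pos: [0.5496, 0.0676, 0.0209]
ee_rot: [3.141, -0.001, 1.589]
ft_force: [-2.3, 0.3, 15.7]
gripper_width: 0.572
gripper_force: 32.8
t 15.05 pos [549.6  67.6  20.9] rpy [ 1.7996e+02 -3.0000e-02  9.1030e+01] F [-2.3  0.3 15.7] w 48.9 gf 32.8
```

```bash
python3 -m creep '[{"x":0,"y":0,"z":-0.6,"roll":0},{"x":0,"y":0,"z":-0.8,"roll":0},{"x":0,"y":0,"z":-0.8,"roll":0},{"x":0,"y":0,"z":-0.8,"roll":0},{"x":0,"y":0,"z":-0.8,"roll":0},{"x":0,"y":0,"z":-0.8,"roll":0},{"x":0,"y":0,"z":-2,"roll":0},{"x":0,"y":0,"z":-5,"roll":0}]' 62 && python3 -m creep '[{"x":0,"y":0,"z":-5,"roll":0},{"x":0,"y":0,"z":-12,"roll":0},{"x":0,"y":0,"z":-25,"roll":0},{"x":0,"y":0,"z":-45,"roll":0},{"x":0,"y":0,"z":-75,"roll":0},{"x":0,"y":0,"z":-105,"roll":0},{"x":-50,"y":0,"z":-120,"roll":0},{"x":-110,"y":0,"z":-125,"roll":0}]'; python3 - <<'E'
from m import *
P=[ctrl.camera(n) for n in("scene","top")]
p=P[1];q=P[0]
f=np.hstack([cv2.resize(p["frame"][170:250,200:280],(400,400)),cv2.resize(q["frame"][160:260,200:300],(400,400))])
cv2.imwrite("pics/seated.png",f[:,:,::-1])
for p in P:
    for l in("lever_knob","lever_hinge"):
        for d in ctrl.place_of(l,p)[:1]: print(l,round(d["confidence"],2),np.round(d["position"],4))
E
python3 g.py
```

```text
clock: 16.05
tcp_pos: [0.5495, 0.0676, 0.0249]
ee_rot: [-3.141, 0.0, 1.589]
ft_force: [0.2, 0.9, 0.2]
gripper_width: 0.726
gripper_force: 0.0
clock: 17.05
tcp_pos: [0.5523, -0.0421, 0.1518]
ee_rot: [3.139, -0.0, 1.592]
ft_force: [-0.0, 0.0, -0.5]
gripper_width: 0.723
gripper_force: 0.0
lever_knob 0.91 [ 0.5124 -0.0401  0.0541]
lever_hinge 0.88 [0.599  0.0166 0.0302]
lever_knob 0.25 [ 0.5714  0.2487 -0.0006]
lever_hinge 0.64 [0.5675 0.2463 0.1495]
t 17.35 pos [551.5 -41.3 150.1] rpy [ 1.7999e+02 -4.0000e-02  9.1090e+01] F [-0.1  0.8  0.4] w 61.9 gf 0.0
```

View pics/seated.png

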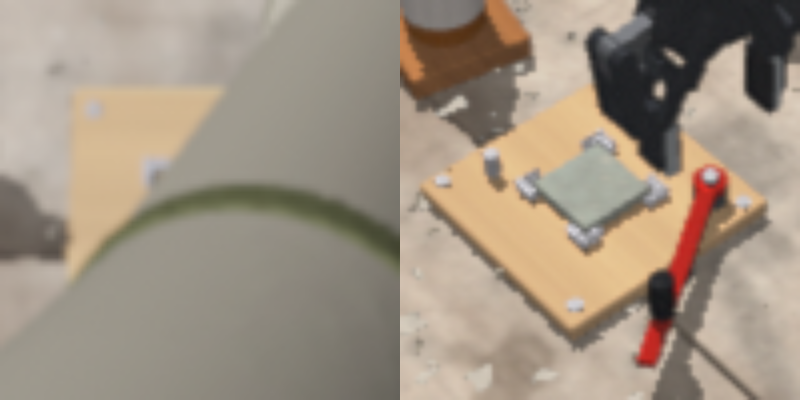

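The scene crop shows the tile seated flat between the four lugs, centre at crop (595,187). The knob is at (660,295), the hinge at (710,178) and the stop post at (491,165). Next I work out the lever geometry.

```bash
python3 - <<'E'
from m import *
q=ctrl.camera("scene")
b=onz(q,223,205,.012); print("post base",b.round(4))
o,d=ray(q,222.5,198.3); d/=np.linalg.norm(d)
for z in(.025,.03,.035,.04): print(z,onz(q,222.5,198.3,z).round(4))
h=np.array([.600,.018]); s=h+.105*np.array([-.707,.707]); v=b[:2]-h; t=np.array([.707,.707]);a=np.array([-.707,.707])
print("post along arm",v@a,"ahead",v@t,"hinge",h,"knob shut",s)
print("knob px tri hinge", onz(q,200+(710-400)/4,160+176/4,.0325))
print("knob", onz(q,200+(660-400)/4,160+275/4,.058))
for th in(213,195,180,165,150,135): print(th,(h*1e3+105*np.array([np.cos(np.radians(th)),np.sin(np.radians(th))])).round(1))
E
python3 g.py 512,-39.5,100,33
```

```text
post base [0.5117 0.1119 0.012 ]
0.025 [0.5174 0.1199 0.025 ]
0.03 [0.515  0.1157 0.03  ]
0.035 [0.5125 0.1115 0.035 ]
0.04 [0.51   0.1074 0.04  ]
post along arm 0.12885424295970788 ahead 0.003938251913320631 hinge [0.6   0.018] knob shut [0.525765 0.092235]
knob px tri hinge [0.60073857 0.01460244 0.0325    ]
knob [ 0.51750112 -0.04191082  0.058     ]
213 [511.9 -39.2]
195 [498.6  -9.2]
180 [495.  18.]
165 [498.6  45.2]
150 [509.1  70.5]
135 [525.8  92.2]
t 17.4 pos [551.4 -40.8 149.9] rpy [-1.7999e+02 -4.0000e-02  9.1140e+01] F [-1.9  0.5 -0.3] w 61.7 gf 0.0
512,-39.5,100,33 -> [  2.1 -39.4  49.9] roll 1.015
```

```bash
python3 -m creep '[{"x":0,"y":-8,"z":0,"roll":0.17},{"x":0,"y":-16,"z":0,"roll":0.34},{"x":1,"y":-24,"z":10,"roll":0.51},{"x":1,"y":-32,"z":20,"roll":0.68},{"x":2,"y":-39,"z":30,"roll":0.85},{"x":2,"y":-39,"z":40,"roll":1.015},{"x":2,"y":-39,"z":50,"roll":1.015},{"x":2,"y":-39,"z":50,"roll":1.015}]' 36; python3 g.py 512,-39.5,52,33; python3 - <<'E'
from m import *
print(ctrl.read_state()["joints"].round(2))
q=ctrl.camera("scene")
save(q,"cage.png",7,(210,150,310,235))
print([ (round(d["confidence"],2),d["position"].round(4)) for d in map(lambda d:{**d,"position":np.array(d["position"])},ctrl.place_of("lever_knob",q))])
E
```

```text
clock: 18.4
tcp_pos: [0.5122, -0.0402, 0.0991]
ee_rot: [-3.141, 0.001, 0.579]
ft_force: [-1.2, -0.9, 0.0]
gripper_width: 0.42
gripper_force: 0.0
t 18.4 pos [512.2 -40.2  99.1] rpy [-1.7995e+02  6.0000e-02  3.3170e+01] F [-1.2 -0.9  0. ] w 35.9 gf 0.0
512,-39.5,52,33 -> [ 0.2 -0.7 47.1] roll 0.003
[-0.36  0.63  0.49  2.22 -0.7   0.45 -0.3 ]
[(0.56, array([ 0.5107, -0.0371,  0.0516]))]
```

View pics/cage.png

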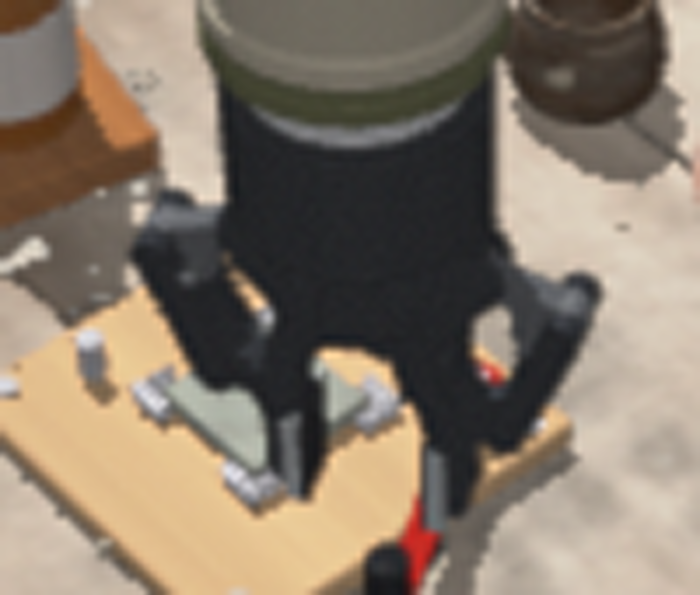

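The crop shows the two fingers on either side of the line to the knob (knob top at crop (390,550)), with the lever and seated tile undisturbed. I'll descend over the knob and narrow the fingers.

```bash
python3 -m creep '[{"x":1,"y":0,"z":12,"roll":0},{"x":1,"y":0,"z":24,"roll":0},{"x":1,"y":0,"z":34,"roll":0},{"x":1,"y":0,"z":42,"roll":0},{"x":1,"y":0,"z":47,"roll":0},{"x":1,"y":0,"z":47,"roll":0},{"x":1,"y":0,"z":47,"roll":0},{"x":1,"y":0,"z":47,"roll":0}]' && python3 -m creep '[{"x":0,"y":0,"z":0,"roll":0},{"x":0,"y":0,"z":0,"roll":0},{"x":0,"y":0,"z":0,"roll":0},{"x":0,"y":0,"z":0,"roll":0},{"x":0,"y":0,"z":0,"roll":0},{"x":0,"y":0,"z":0,"roll":0},{"x":0,"y":0,"z":0,"roll":0},{"x":0,"y":0,"z":0,"roll":0}]' 20 20; python3 g.py 498.6,-9.2,52,15 495,18,52,0 498.6,45.2,52,-15 509.1,70.5,52,-30 525.8,92.2,52,-45 530,96.5,52,-45
```

```text
clock: 19.5
tcp_pos: [0.5135, -0.0405, 0.0531]
ee_rot: [3.141, -0.0, 0.574]
ft_force: [0.3, -0.4, 1.2]
gripper_width: 0.423
gripper_force: 0.0
clock: 20.5
tcp_pos: [0.5133, -0.0405, 0.0528]
ee_rot: [3.142, 0.0, 0.574]
ft_force: [0.3, -0.5, 0.5]
gripper_width: 0.231
gripper_force: 0.0
t 20.5 pos [513.3 -40.5  52.8] rpy [180.     0.    32.88] F [ 0.3 -0.5  0.5] w 19.8 gf 0.0
498.6,-9.2,52,15 -> [  4.7 -34.3   0.8] roll 0.312
495,18,52,0 -> [ 16.4 -59.1   0.8] roll 0.574
498.6,45.2,52,-15 -> [ 34.2 -80.    0.8] roll 0.836
509.1,70.5,52,-30 -> [ 56.7 -95.5   0.8] roll 1.097
525.8,92.2,52,-45 -> [  82.5 -104.7    0.8] roll 1.359
530,96.5,52,-45 -> [  88.4 -106.     0.8] roll 1.359
```

```bash
python3 -m creep '[{"x":1,"y":-10,"z":0,"roll":0.08},{"x":2.5,"y":-22,"z":0,"roll":0.2},{"x":4.7,"y":-34.3,"z":0,"roll":0.312},{"x":10,"y":-47,"z":0,"roll":0.44},{"x":16.4,"y":-59.1,"z":0,"roll":0.574},{"x":24.8,"y":-70,"z":0,"roll":0.705},{"x":34.2,"y":-80,"z":0,"roll":0.836},{"x":45,"y":-88.5,"z":0,"roll":0.967}]'; python3 g.py 509.1,70.5,52,-30 517,82,52,-37.5 525.8,92.2,52,-45 529,95.4,52,-45
```

```text
clock: 21.5
tcp_pos: [0.5029, 0.0585, 0.0528]
ee_rot: [3.141, 0.0, -0.398]
ft_force: [0.6, -0.7, -0.6]
gripper_width: 0.235
gripper_force: 0.3
t 21.5 pos [502.9  58.5  52.8] rpy [ 1.7999e+02  2.0000e-02 -2.2780e+01] F [ 0.6 -0.7 -0.6] w 20.1 gf 0.3
509.1,70.5,52,-30 -> [  1.1 -13.4   0.8] roll 0.126
517,82,52,-37.5 -> [  4.  -27.1   0.8] roll 0.257
525.8,92.2,52,-45 -> [  8.1 -39.9   0.8] roll 0.388
529,95.4,52,-45 -> [  9.8 -44.1   0.8] roll 0.388
```

```bash
python3 -m creep '[{"x":0.5,"y":-7,"z":0,"roll":0.06},{"x":1.1,"y":-13.4,"z":0,"roll":0.126},{"x":2.5,"y":-20,"z":0,"roll":0.19},{"x":4,"y":-27,"z":0,"roll":0.257},{"x":6,"y":-34,"z":0,"roll":0.32},{"x":8,"y":-40,"z":0,"roll":0.388},{"x":8.8,"y":-42,"z":0,"roll":0.388},{"x":8.8,"y":-42,"z":0,"roll":0.388}]'; python3 g.py 525.8,92.2,52,-45 529,95.4,52,-45; python3 - <<'E'
from m import *
q=ctrl.camera("scene")
save(q,"shut.png",7,(190,140,290,225))
print(ctrl.read_state()["joints"].round(2))
E
```

```text
clock: 22.5
tcp_pos: [0.5273, 0.0937, 0.0528]
ee_rot: [3.142, -0.0, -0.779]
ft_force: [0.6, -0.2, 0.7]
gripper_width: 0.233
gripper_force: 0.0
t 22.5 pos [527.3  93.7  52.8] rpy [180.    -0.   -44.66] F [ 0.6 -0.2  0.7] w 19.9 gf 0.0
525.8,92.2,52,-45 -> [0.  2.1 0.8] roll 0.006
529,95.4,52,-45 -> [ 0.  -2.5  0.8] roll 0.006
[-0.68  0.77  0.62  2.2  -1.02  0.5  -1.6 ]
```

View pics/shut.png

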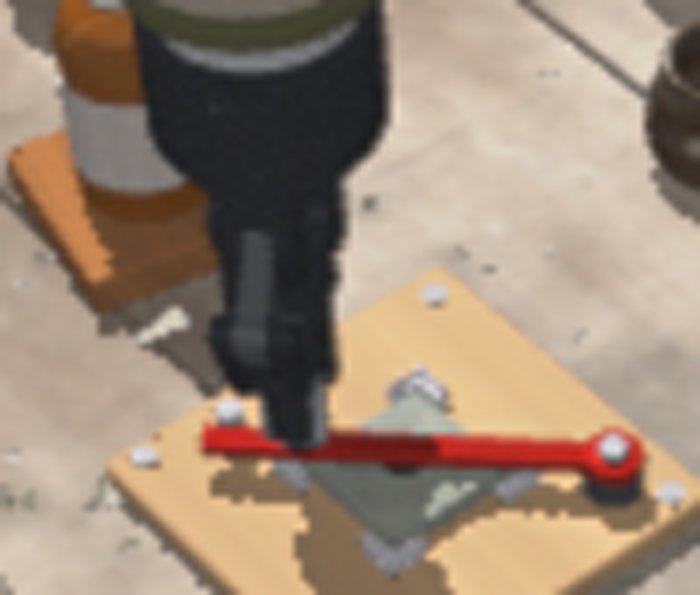

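The crop shows the lever across the tile, its tip at crop (205,440) just short of or touching the post at (228,412). I'll push a few millimetres more until I feel the stop.

```bash
python3 -m creep '[{"x":0,"y":-1,"z":0,"roll":-0.03},{"x":0,"y":-1.5,"z":0,"roll":-0.06},{"x":0,"y":-2,"z":0,"roll":-0.06},{"x":0,"y":-2.5,"z":0,"roll":-0.06},{"x":0,"y":-2.5,"z":0,"roll":-0.06},{"x":0,"y":-3,"z":0,"roll":-0.06},{"x":0,"y":-3,"z":0,"roll":-0.06},{"x":0,"y":-3,"z":0,"roll":-0.06}]'; python3 g.py;python3 -c "
from h import *
print(ctrl.read_state()['joints'].round(3))"
```

```text
clock: 23.55
tcp_pos: [0.5279, 0.0946, 0.0527]
ee_rot: [3.139, 0.001, -0.722]
ft_force: [-5.9, -5.1, 4.3]
gripper_width: 0.236
gripper_force: 3.7
t 23.55 pos [527.9  94.6  52.7] rpy [ 1.7988e+02  5.0000e-02 -4.1390e+01] F [-5.9 -5.1  4.3] w 20.1 gf 3.7
[-0.677  0.77   0.609  2.193 -1.004  0.491 -1.559]
```

```bash
python3 -m creep '[{"x":0,"y":2,"z":0,"roll":0},{"x":0,"y":4,"z":0,"roll":0},{"x":0,"y":4,"z":-5,"roll":0},{"x":0,"y":4,"z":-15,"roll":0},{"x":0,"y":4,"z":-40,"roll":0},{"x":0,"y":4,"z":-80,"roll":-0.15},{"x":0,"y":4,"z":-120,"roll":-0.3},{"x":0,"y":4,"z":-145,"roll":-0.45}]' 24; python3 g.py 570,246,200,0
```

```text
clock: 24.55
tcp_pos: [0.5271, 0.0926, 0.2002]
ee_rot: [-3.141, -0.002, -0.266]
ft_force: [0.4, 0.7, -1.1]
gripper_width: 0.28
gripper_force: 0.0
t 24.55 pos [527.1  92.6 200.2] rpy [-1.7997e+02 -1.0000e-01 -1.5260e+01] F [ 0.4  0.7 -1.1] w 23.9 gf 0.0
570,246,200,0 -> [   1.  -159.2    0.3] roll -0.266
```

```bash
python3 -m creep '[{"x":0,"y":-15,"z":0,"roll":-0.1},{"x":0,"y":-45,"z":0,"roll":-0.2},{"x":1,"y":-80,"z":0,"roll":-0.3},{"x":1,"y":-115,"z":0,"roll":-0.4},{"x":1,"y":-140,"z":0,"roll":-0.5},{"x":1,"y":-155,"z":0,"roll":-0.6},{"x":1,"y":-159,"z":0,"roll":-0.6},{"x":1,"y":-159,"z":0,"roll":-0.6}]' 0; python3 g.py 570,246,158,0; python3 - <<'E'
from m import *
P=[ctrl.camera(n) for n in("scene","top")]
q=P[0]
save(q,"cap.png",6,(160,60,290,230)) if 0 else save(q,"cap.png",4.4,(160,80,300,215))
for p in P:
  for l in("cap_top","lever_knob"):
    for d in ctrl.place_of(l,p)[:1]: print(l,round(d["confidence"],2),np.round(d["position"],4))
E
```

```text
clock: 25.55
tcp_pos: [0.5701, 0.246, 0.1975]
ee_rot: [3.141, 0.001, 0.328]
ft_force: [0.0, 0.0, -0.4]
gripper_width: 0.002
gripper_force: 0.0
t 25.55 pos [570.1 246.  197.5] rpy [1.7998e+02 4.0000e-02 1.8770e+01] F [ 0.   0.  -0.4] w 0.1 gf 0.0
570,246,158,0 -> [-0.1 -0.  39.5] roll 0.328
cap_top 0.65 [0.5662 0.2456 0.1458]
lever_knob 0.66 [0.5209 0.0962 0.0523]
cap_top 0.49 [0.5685 0.2459 0.1479]
lever_knob 0.55 [0.5273 0.0895 0.0606]
```

View pics/cap.png

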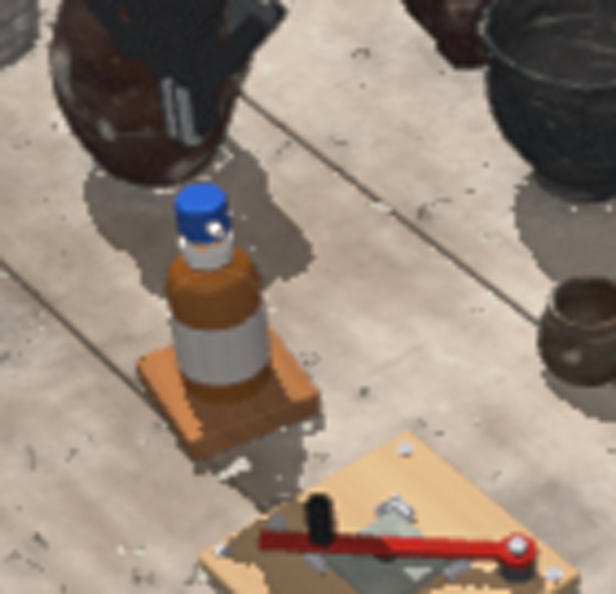

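The crop shows the shut lever (knob at crop (320,520), arm over the tile) and the closed fingertips (187,138) above the blue cap top (202,195). I'll lower onto the cap, watching the force.

```bash
python3 -m creep '[{"x":0,"y":0,"z":8,"roll":0},{"x":0,"y":0,"z":18,"roll":0},{"x":0,"y":0,"z":26,"roll":0},{"x":0,"y":0,"z":32,"roll":0},{"x":0,"y":0,"z":36,"roll":0},{"x":0,"y":0,"z":39,"roll":0},{"x":0,"y":0,"z":41,"roll":0},{"x":0,"y":0,"z":41,"roll":0}]'
```

```text
clock: 26.85
tcp_pos: [0.5704, 0.2457, 0.1569]
ee_rot: [-3.142, -0.0, 0.329]
ft_force: [-0.6, -1.0, 1.5]
gripper_width: 0.005
gripper_force: 0.7
```

```bash
python3 -m creep '[{"x":0,"y":0,"z":1,"roll":0},{"x":0,"y":0,"z":2,"roll":0},{"x":0,"y":0,"z":3,"roll":0},{"x":0,"y":0,"z":3.5,"roll":0},{"x":0,"y":0,"z":4,"roll":0},{"x":0,"y":0,"z":4,"roll":0},{"x":0,"y":0,"z":4,"roll":0},{"x":0,"y":0,"z":4,"roll":0}]'
```

```text
clock: 27.85
tcp_pos: [0.5704, 0.2457, 0.1528]
ee_rot: [3.142, -0.0, 0.329]
ft_force: [-0.5, -0.6, 3.8]
gripper_width: -0.002
gripper_force: 2.1
```

Next I press to the bottom of the travel.

```bash
python3 -m creep '[{"x":0,"y":0,"z":0.7,"roll":0},{"x":0,"y":0,"z":1.2,"roll":0},{"x":0,"y":0,"z":1.6,"roll":0},{"x":0,"y":0,"z":1.9,"roll":0},{"x":0,"y":0,"z":1.9,"roll":0},{"x":0,"y":0,"z":1.9,"roll":0},{"x":0,"y":0,"z":1.9,"roll":0},{"x":0,"y":0,"z":1.9,"roll":0}]'
```

```text
clock: 28.85
tcp_pos: [0.5705, 0.2457, 0.1518]
ee_rot: [-3.141, -0.001, 0.329]
ft_force: [-3.5, -1.1, 13.9]
gripper_width: -0.002
gripper_force: 7.3
```

The force rose to 14 N, so the cap has bottomed. I'll lift away and check the scene.

```bash
python3 -m creep '[{"x":0,"y":0,"z":-3,"roll":0},{"x":0,"y":0,"z":-8,"roll":0},{"x":0,"y":0,"z":-18,"roll":0},{"x":0,"y":0,"z":-35,"roll":0},{"x":0,"y":0,"z":-60,"roll":0},{"x":0,"y":0,"z":-80,"roll":0},{"x":0,"y":0,"z":-90,"roll":0},{"x":0,"y":0,"z":-90,"roll":0}]'; python3 - <<'E'
from m import *
q=ctrl.camera("scene"); save(q,"end.png",4.4,(160,80,300,215))
for l in("cap_top","lever_knob"):
    for d in ctrl.place_of(l,q)[:1]: print(l,np.round(d["position"],4))
E
python3 g.py
```

```text
clock: 29.85
tcp_pos: [0.5705, 0.2459, 0.2417]
ee_rot: [-3.141, -0.001, 0.329]
ft_force: [0.3, -0.4, 0.1]
gripper_width: 0.001
gripper_force: 0.0
cap_top [0.5671 0.2449 0.146 ]
lever_knob [0.5218 0.0947 0.0494]
t 30.0 pos [569.9 245.7 240.2] rpy [1.7999e+02 6.0000e-02 1.8850e+01] F [0.4 0.1 0.7] w 0.1 gf 0.0
```

View pics/end.png

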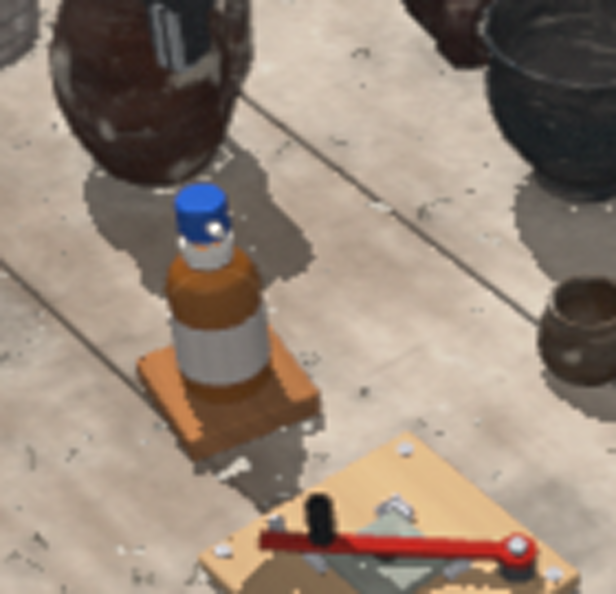

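The cap is up again at crop (202,195), the lever lies shut over the seated tile, and the gripper is clear of everything.

```bash
python3 -c "
from workcell import ctrl
print(ctrl.close_job())"
```

```text
the job is handed in; nothing more can be done
None
```

I seated the grey-green tile in the nest, shut the lever to its stop, pressed the spray cap (it sprang back up), left both brown tiles untouched, and handed the job in at about 30 s; no verdict was returned.

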